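# Pack the contactor case and put the terminal blocks away

### The arm

A 6-joint arm with a two-finger parallel gripper is mounted at the origin on the work surface. World frame = base frame: x ahead of the robot, y to its left, z up, the work surface at z = 0. Lengths are in m, angles in rad, forces in N, time in s.
With the tool pointing down it reaches from about 0.375 to 0.975 m from the base axis. Payload 3.8 kg.
Tool frame: the origin (TCP) lies midway between the tips of the shut fingers; the grasp point (between the pads) lies 19 mm behind it; z points along the fingers, y is the line along which they close (so a half turn about z gives the same grasp; the last joint's range is limited). The gripper opens to 88 mm and grips with 3 to 60 N. Pads are 18 mm wide; open, the fingers measure 123 mm over their backs; the gripper's body (75 mm by 187 mm) begins 45 mm behind the grasp point.
Start: joints at [1.112, 0.264, 1.604, -0, 1.274, -0.037], TCP at [0.276, 0.616, 0.239] pointing down, gripper open.
Joint ranges: [-2.63, 2.63], [-0.94, 2.18], [0.31, 2.57], [-1.31, 4.45], [0, 2.66], [-2.55, 2.55]. Speed limits (rad/s): [2.57, 2.57, 3.14, 3.14, 3.14, 3.14].

### API

Orientations are given as a rotation vector (axis times angle).
In Python, from cell import manip, inverse_kinematics, cams, order gives the robot as it stands. Calls block until the motion is done:
- manip.move_pose(position, orientation): joint-space move of the TCP to a pose.
- manip.move_linear(position, rate=0.15, rot=None): straight line of the TCP; rot=None keeps the orientation; rate is the mean speed in m/s.
- manip.set_joints(angles): joint-space move.
- manip.set_gripper(opening, force=None): finger opening in m; force is the grip in N (None keeps the last); returns when the fingers have stopped.
- manip.dwell(seconds).
- inverse_kinematics(position, orientation): joint angles nearest the present ones, or None.
- manip.state(): the state.
- cams.capture(name): name is "scene" or "top" or "wrist"; returns a dict with "image" (384x512x3 uint8, blue, green, red), "z_map" (384x512 float32, m along the optical axis (not along the pixel's ray), 0 where there is no reading), "intrinsics" (3x3 intrinsics, pixels), "position" and "orientation" of the camera in the world; the wrist camera has in their place "T_tool_cam" (4x4, takes a point from camera to tool coordinates, whose origin is the TCP and whose axes are the flange's). Camera axes: x right, y down, z forward; pixel columns grow to the right and rows downward; lengths in m; the calibration is good to about 2 mm. A picture is of the moment at which its call begins: read the wrist's pose just before it.
A pose or a line that the arm cannot do raises manip.IKError and nothing moves.
- order.close_job(): hands the job in; it is judged then, once.
The state is a dict: "clock": time; "joint_pos": joint angles; "joint_velocities": joint speeds; "tau": joint torques, N m; "tool_pos": TCP position; "tcp_rot": TCP orientation; "contact_force": force on the tool from outside, world axes, zero at the start; "moment": the same for the moment, N m; "gripper_width": finger opening in m; "grasp_force": force on a finger pad.
Only numpy, scipy, OpenCV 4.12 (cv2) and the standard library are available. Lean on these libraries where they do the work, as an engineer would, in place of code of your own. Each camera call takes 0.05 s, during which the arm holds its last target. There are 200 camera calls.

### The job

Clear the panel-building bench: put every black-and-orange contactor module into the open red case and, once they are all in, lower its lid gently until it is fully closed. Put every green terminal block into the open drawer of the blue cabinet and slide the drawer fully shut. Leave the jar, tape roll, screwdriver and multimeter where they lie.

Things in the scene. Friction and masses are not known exactly. Their poses are not given: they have to be found in the camera images.
- module0: black contactor module with an orange band and orange top, a plain box 52 (its x) x 42 (its y) x 56 mm high, 0.15 to 0.31 kg. Loose on the table; may be absent (None from the start). Can be gripped across either horizontal side. Origin: centre of the underside, z up
- module1: black contactor module with an orange band and orange top, a plain box 52 (its x) x 42 (its y) x 56 mm high, 0.15 to 0.31 kg. Loose on the table; may be absent (None from the start). Can be gripped across either horizontal side. Origin: centre of the underside, z up
- module2: black contactor module with an orange band and orange top, a plain box 52 (its x) x 42 (its y) x 56 mm high, 0.15 to 0.31 kg. Loose on the table; may be absent (None from the start). Can be gripped across either horizontal side. Origin: centre of the underside, z up
- module3: black contactor module with an orange band and orange top, a plain box 52 (its x) x 42 (its y) x 56 mm high, 0.15 to 0.31 kg. Loose on the table; may be absent (None from the start). Can be gripped across either horizontal side. Origin: centre of the underside, z up
- strip0: green terminal block with yellow and grey slices and a steel foot, a plain box 60 (its x) x 34 (its y) x 40 mm high, 0.08 to 0.17 kg. Loose on the table; may be absent (None from the start). Can be gripped across either horizontal side. Origin: centre of the underside, z up
- strip1: green terminal block with yellow and grey slices and a steel foot, a plain box 60 (its x) x 34 (its y) x 40 mm high, 0.08 to 0.17 kg. Loose on the table; may be absent (None from the start). Can be gripped across either horizontal side. Origin: centre of the underside, z up
- strip2: green terminal block with yellow and grey slices and a steel foot, a plain box 60 (its x) x 34 (its y) x 40 mm high, 0.08 to 0.17 kg. Loose on the table; may be absent (None from the start). Can be gripped across either horizontal side. Origin: centre of the underside, z up
- case: red equipment case, fixed to the table, left or right of the loose parts; open-topped box 180 (its x) x 220 (its y) x 85 mm high, walls and floor 5 mm thick, its x axis pointing roughly away from the robot; lid hinged along the top of its far (+x) wall. Origin: centre of the underside
- case_in (a point): centre of the case's inner floor, 5 mm above the table; axes as the case. Free inside: 170 x 210 mm, 80 mm deep
- lid (a joint): angle of the case's red lid, rad: 0 = fully closed, about 1.57 = upright, starts at 1.67 to 1.8 (leaning slightly back), stops at 1.9. The lid is a flat plate 180 mm long, 220 mm wide, 10 mm thick, with a stiff hinge: it stays where it is left and must be pushed or led all the way down (about 2 to 3 N at its free edge, either from the outer face or by the tab)
- lid_hinge (a point): point on the hinge axis of the lid at mid-width, at the lid's underside, 85 mm above the table; the axis runs along the case's y. This point's axes turn with the lid: with the lid closed the plate extends from here along -x and its outer face is 10 mm up along +z
- lid_tab (a point): middle of the black tab on the lid's free edge, 190 mm from the hinge axis and 5 mm outward of the underside; the tab is 60 mm wide, 10 mm thick and sticks out about 20 mm
- unit: rubber mat, 4 mm thick, fixed, carrying the blue drawer cabinet on the other side of the loose parts from the case. The cabinet is 220 mm deep (x), 250 wide (y), its top 104 mm above the table; its centre lies 200 mm along this body's +x from the origin (origin on the table in front of the cabinet, x pointing into the cabinet)
- cab_drawer0 (a joint): how far the cabinet's one drawer is pulled out towards -x of the unit, m: 0 = fully shut, starts at 0.125 to 0.148; slides with about 1 N of friction and stays where it is left
- drawer_in (a point): centre of the drawer's inner floor (26 mm above the table), moving with the drawer, axes as the unit. Free inside: 175 (x) x 208 (y) mm; its side walls are 56 mm high. Only the part in front of the cabinet can be reached from above: from 87 mm before this point (-x) to (drawer opening minus 93 mm) beyond it, e.g. 32 mm at an opening of 0.125
- cab_drawer0_handle (a point): middle of the drawer's steel bar handle, 66 mm above the table: a round bar 11 mm thick and 120 mm long along y, 35 mm before the drawer's front panel (29 mm clear behind it)
- jar: small jar with white cap, 40 mm across, 50 mm high, loose bystander. Origin: centre of the underside
- tape: yellow tape roll lying flat, 64 mm across, 19 mm high, loose bystander. Origin: centre of the underside
- screwdriver: screwdriver with red handle lying flat beyond the parts, loose bystander
- meter: yellow multimeter lying flat, 140 x 70 x 32 mm, loose bystander beyond the parts

How it is judged:
By the outcome, as a careful person would: the job done as asked, in the order asked, and still so for the second after the job is handed in, with the robot touching nothing.
Of module0, module1, module2, module3 only 2 to 4 are there at a start; the rules pass over those that are not, and their reading is None.
Of strip0, strip1, strip2 only 2 to 3 are there at a start; the rules pass over those that are not, and their reading is None.
At some moment in a run one of module0, module1, module2, module3, strip0, strip1, strip2 may be knocked a few centimetres aside while the robot is not near it.
Once in a run the grip may slacken for a moment while it holds something.
It also fails if it takes over 210 s, if anything falls off the work surface, if the arm or the gripper's body presses on something with over 40 N, if the wrist force passes 120 N, or if a joint passes its speed limit or range.

## Working session

There is one attempt and no reset: what is moved stays moved. The work goes in short steps, each a Python script; the robot and the scene stay as the last script left them, time stands still between calls to the robot, and variables do not carry over. Pictures are saved under pics/ and viewed, at most 14 in all, crops included, and the job is handed in when it is done.

```bash
ls; mkdir -p pics; python3 - <<'E'
from cell import manip,cams
import cv2,numpy as np
for n in ("top","scene"):
    c=cams.capture(n); cv2.imwrite(f"pics/{n}0.png",c["image"]); print(n,c["intrinsics"],c["position"],c["orientation"],(c["z_map"]>0).mean())
s=manip.state();print(s["clock"],s["tool_pos"],s["tcp_rot"])
E
```

```text
pics
top [[396.63726596   0.         258.25486224]
 [  0.         396.63726596 184.98558022]
 [  0.           0.           1.        ]] [0.42090775 0.00766248 1.09969828] [-2.1889423   2.12190036 -0.17133662] 0.9960276285807291
scene [[429.2231177    0.         255.73674394]
 [  0.         429.2231177  197.7134013 ]
 [  0.           0.           1.        ]] [ 1.36515114 -0.5637945   0.73173422] [-1.95320647 -1.03443649  0.52434828] 0.9724578857421875
0.1 [0.27606501 0.61526976 0.23748952] [-0.65756875 -3.07149424  0.0030982 ]
```

View pics/top0.png

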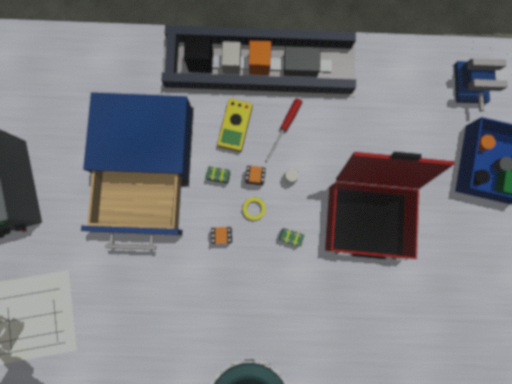

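View pics/scene0.png

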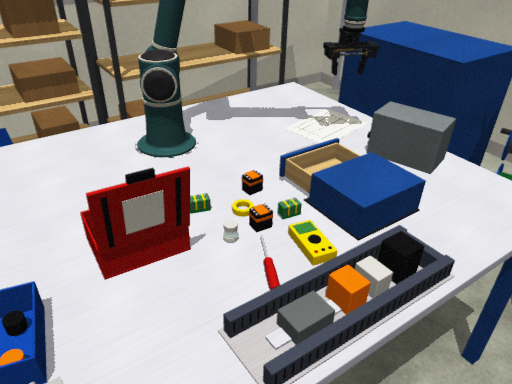

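The top view shows modules at about (255,174) and (221,236), and strips at (218,175) and (291,238). The case is at (373,220) and the open drawer at (136,200). The orange and black boxes at (260,55) belong to a rail and aren't parts of the job.

```bash
cat > h.py <<'E'
from cell import manip,inverse_kinematics,cams,order
import cv2,numpy as np
from scipy.spatial.transform import Rotation as R
def cloud(c):
    K=c["intrinsics"];z=c["z_map"];v,u=np.mgrid[:z.shape[0],:z.shape[1]]
    p=np.stack([(u-K[0,2])/K[0,0]*z,(v-K[1,2])/K[1,1]*z,z],-1)
    return p@R.from_rotvec(c["orientation"]).as_matrix().T+c["position"]
def rect(xy):
    """min-area rectangle: centre, long side, short side, yaw of long side"""
    (x,y),(w,h),a=cv2.minAreaRect((xy*1000).astype(np.float32)); a=np.radians(a)
    if w<h: w,h,a=h,w,a+np.pi/2
    return np.round([x/1000,y/1000,w/1000,h/1000,(a+np.pi/2)%np.pi-np.pi/2],4)
def blobs(mask,n=25):
    k,l,st,ce=cv2.connectedComponentsWithStats(cv2.morphologyEx(mask.astype(np.uint8),cv2.MORPH_CLOSE,np.ones((3,3))))
    return [(l==i,ce[i]) for i in range(1,k) if st[i,4]>=n]
def parts(c=None):
    """{'module':[...],'strip':[...]} loose on the table, from height + colour in the top view"""
    c=c or cams.capture("top");P=cloud(c);H=cv2.cvtColor(c["image"],cv2.COLOR_BGR2HSV)
    X,Y,Z=P[...,0],P[...,1],P[...,2];out={'module':[],'strip':[]}
    loose=(X>.25)&(X<.62)&(Y>-.22)&(Y<.19)&(c["z_map"]>0)
    for b,ce in blobs(loose&(Z>.028)&(Z<.075)):
        hsv=H[b];col=hsv[(hsv[:,1]>110)&(hsv[:,2]>50),0]
        if len(col)<10: continue
        name='module' if np.mean((col>3)&(col<18))>.5 else 'strip' if np.mean((col>25)&(col<85))>.5 else None
        h=np.percentile(Z[b],90); top=b&(Z>h-.008)
        if name: out[name].append((rect(P[top][:,:2]),round(float(h),4),ce.round()))
    return out
E
python3 - <<'E'
from h import *
c=cams.capture("top");P=cloud(c);X,Y,Z=P[...,0],P[...,1],P[...,2]
print("table z",np.percentile(Z[300:330,150:350],[5,50,95]))
for k,v in parts(c).items():
    for o in v: print(k,o)
H=cv2.cvtColor(c["image"],cv2.COLOR_BGR2HSV)
red=((H[...,0]<8)|(H[...,0]>172))&(H[...,1]>120)
for lo,hi in((.07,.1),(.11,.4)):
    for b,ce in blobs(red&(Z>lo)&(Z<hi)&(Y<-.15),60): print("red",lo,rect(P[b][:,:2]),ce,Z[b].max())
blue=(H[...,0]>100)&(H[...,0]<130)&(H[...,1]>120)
for b,ce in blobs(blue&(Z>.098)&(Z<.112)&(Y>.1),100): print("cab",rect(P[b][:,:2]),ce)
for b,ce in blobs((Y>.1)&(Z>.055)&(Z<.09)&(X<.62)&(X>.2),20): print("drawer",rect(P[b][:,:2]),ce,b.sum())
np.set_printoptions(linewidth=200,precision=3,suppress=True)
print("handle col", np.c_[X[225:256,132],Y[225:256,132],Z[225:256,132]])
print("case col", np.c_[X[150:262:3,373],Y[150:262:3,373],Z[150:262:3,373]])
E
```

```text
table z [-0.00244519  0.00087874  0.00420954]
module (array([ 0.5211,  0.0069,  0.2   ,  0.0516, -0.0728]), 0.0597, array([255., 174.]))
module (array([ 0.4389,  0.0602,  0.103 ,  0.0418, -1.5159]), 0.06, array([221., 234.]))
strip (array([0.5327, 0.0518, 0.232 , 0.0631, 0.6414]), 0.0433, array([218., 173.]))
strip (array([ 0.4375, -0.101 ,  0.0597,  0.0342,  1.2819]), 0.0434, array([292., 236.]))
red 0.07 [ 0.5003 -0.224   0.4529  0.1954  1.5103] [376.19532164 214.17192982] 1.0996982825778396
red 0.11 [ 0.5532 -0.1946  0.4707  0.1104 -1.2219] [392.13796022 169.09691071] 1.0996982825778396
cab [0.6466 0.2024 0.5302 0.2727 1.187 ] [136.12019035 133.00870156]
drawer [0.4275 0.3472 0.6504 0.1955 1.2594] [ 19.70175439 199.82894737] 684
drawer [0.5245 0.2225 0.4371 0.1908 1.5331] [130.42067554 205.82190379] 977
drawer [0.436  0.1061 0.0388 0.0109 0.0429] [213.25352113 234.15492958] 71
drawer [ 0.4179  0.1931  0.3709  0.0456 -1.5618] [131.61764706 243.36928105] 306
handle col [[ 0.453  0.309  0.086]
 [ 0.451  0.31   0.083]
 [ 0.448  0.307  0.093]
 [ 0.446  0.306  0.093]
 [ 0.443  0.306  0.
[... 851 characters left out ...]
59]
 [ 0.587 -0.289  0.14 ]
 [ 0.584 -0.297  0.114]
 [ 0.579 -0.303  0.094]
 [ 0.573 -0.307  0.082]
 [ 0.572 -0.32   0.037]
 [ 0.568 -0.329  0.007]
 [ 0.56  -0.331  0.003]
 [ 0.551 -0.329  0.006]
 [ 0.542 -0.328  0.011]
 [ 0.534 -0.329  0.007]
 [ 0.526 -0.329  0.007]
 [ 0.517 -0.328  0.009]
 [ 0.509 -0.329  0.005]
 [ 0.501 -0.329  0.006]
 [ 0.493 -0.329  0.006]
 [ 0.484 -0.328  0.008]
 [ 0.476 -0.329  0.005]
 [ 0.468 -0.328  0.007]
 [ 0.459 -0.328  0.008]
 [ 0.451 -0.329  0.006]
 [ 0.443 -0.328  0.007]
 [ 0.435 -0.328  0.007]
 [ 0.427 -0.328  0.006]
 [ 0.419 -0.328  0.005]
 [ 0.41  -0.328  0.005]
 [ 0.402 -0.328  0.005]
 [ 0.395 -0.315  0.049]
 [ 0.386 -0.329  0.003]
 [ 0.378 -0.329  0.001]]
```

```bash
sed -i 's/return \[(l==i,ce\[i\])/return [((l==i)\&mask.astype(bool),ce[i])/' h.py
cat > scene.py <<'E'
from h import *
if __name__=="__main__":
    np.set_printoptions(linewidth=200,precision=4,suppress=True)
    c=cams.capture("top");P=cloud(c);X,Y,Z=P[...,0],P[...,1],P[...,2]
    for k,v in parts(c).items():
        for o in v: print(k,o)
    H=cv2.cvtColor(c["image"],cv2.COLOR_BGR2HSV); ok=c["z_map"]>0
    red=((H[...,0]<8)|(H[...,0]>172))&(H[...,1]>120)&ok
    for lo,hi in((.07,.1),(.11,.3)):
        for b,ce in blobs(red&(Z>lo)&(Z<hi)&(Y<-.15),60): print("red",lo,rect(P[b][:,:2]),ce,Z[b].max(),cv2.boxPoints(cv2.minAreaRect((P[b][:,:2]*1000).astype(np.float32))).tolist())
    ins=(X>.36)&(X<.62)&(Y<-.17)&(Y>-.46)&(Z<.014)&(Z>-.005)&(H[...,2]<60)
    for b,ce in blobs(ins,100): print("casefloor",rect(P[b][:,:2]),ce)
    blue=(H[...,0]>100)&(H[...,0]<130)&(H[...,1]>120)&ok
    for b,ce in blobs(blue&(Z>.097)&(Z<.112)&(Y>.1),100): print("cab",rect(P[b][:,:2]),ce)
    for b,ce in blobs((X>.375)&(X<.42)&(Y>.2)&(Y<.42)&(Z>.055)&(Z<.085)&ok,15): print("handle",rect(P[b][:,:2]),ce)
    for b,ce in blobs((X>.42)&(X<.48)&(Y>.15)&(Y<.46)&(Z>.07)&(Z<.11)&ok,15): print("front",rect(P[b][:,:2]),ce,np.median(Z[b]))
    for b,ce in blobs((X>.42)&(X<.63)&(Y>.15)&(Y<.46)&(Z>.018)&(Z<.036)&ok,15): print("dfloor",rect(P[b][:,:2]),ce,np.median(Z[b]))
E
python3 scene.py
```

```text
module (array([0.6008, 0.0013, 0.0517, 0.0405, 1.484 ]), 0.0597, array([255., 174.]))
module (array([ 0.4375,  0.0856,  0.0522,  0.0418, -1.5135]), 0.0599, array([221., 234.]))
strip (array([0.6012, 0.1028, 0.0598, 0.0343, 1.4218]), 0.0434, array([218., 173.]))
strip (array([ 0.4375, -0.1014,  0.0601,  0.0344,  1.2837]), 0.0432, array([292., 236.]))
red 0.07 [ 0.4892 -0.3092  0.2181  0.1836  1.5097] [375.3717 212.9085] 0.09994964409393337 [[390.9526672363281, -412.40185546875], [574.2103881835938, -423.62103271484375], [587.535400390625, -205.9649658203125], [404.2777099609375, -194.74578857421875]]
red 0.11 [ 0.5969 -0.3169  0.2179  0.0328  1.5044] [392.1746 169.1502] 0.2769898842789432 [[573.322265625, -424.5693664550781], [606.0472412109375, -426.7467956542969], [620.516357421875, -209.28927612304688], [587.7913818359375, -207.11184692382812]]
casefloor [ 0.4882 -0.3211  0.1939  0.1684  1.5072] [370.6555 220.8404]
cab [0.6898 0.3111 0.249  0.2009 1.5649] [136.1286 133.0228]
handle [0.4074 0.3136 0.1296 0.0251 1.565 ] [130.7659 245.3056]
front [ 0.4505  0.313   0.2434  0.0573 -1.5658] [129.9459 227.4779] 0.09080454703509133
dfloor [ 0.541   0.201   0.1744  0.0148 -0.1115] [181.2658 193.6329] 0.028916570391968266
dfloor [0.5296 0.3194 0.1992 0.1429 1.563 ] [136.0996 197.7844] 0.026680890358780185
```

```bash
cat > act.py <<'E'
from h import *
TZ=.24
CASE=np.array([.489,-.3095]);CYAW=-.062
SLOT={'m0':(.033,0),'m1':(-.05,0)}
def down(a):
    y=np.array([np.cos(a),np.sin(a),0]);z=np.array([0,0,-1.]);return R.from_matrix(np.c_[np.cross(y,z),y,z]).as_rotvec()
def near(a,x,y):  # half-turn choice that keeps the last joint near 0
    b=np.arctan2(y,x);return b+(a-b+np.pi/2)%np.pi-np.pi/2
def say(t):
    s=manip.state();print(t,"t=%.1f"%s["clock"],"p",np.round(s["tool_pos"],3),"w %.4f gf %.1f"%(s["gripper_width"],s["grasp_force"]),"F",np.round(s["contact_force"],1),flush=True);return s
def pick(o,w,z):
    (x,y,_,_,yaw)=o[0]; a=near(yaw+np.pi/2,x,y)
    manip.set_gripper(w+.024,30)
    manip.move_pose([x,y,.15],down(a)); manip.move_linear([x,y,z],.12)
    manip.set_gripper(0,30); say("gripped")
    manip.move_linear([x,y,TZ],.2); s=say("lifted"); return abs(s["gripper_width"]-w)<.008
def place(x,y,yaw,z,w,via=None):
    a=near(yaw,x,y)
    if via is not None: manip.move_pose([via[0],via[1],TZ],down(near(yaw,*via)))
    manip.move_pose([x,y,TZ],down(a)); say("above"); manip.set_gripper(0,30)
    manip.move_linear([x,y,z],.12); say("down")
    manip.set_gripper(w+.016); manip.move_linear([x,y,TZ],.2); say("released")
E
python3 - <<'E'
from act import *
manip.set_gripper(.06)
o=min(parts()['strip'],key=lambda o:o[0][0]);print(o)
print(np.round(cams.capture("wrist")["T_tool_cam"],3))
if pick(o,.034,.008):
    place(.522,.263,np.pi/2,.036,.034)
c=cams.capture("top");cv2.imwrite("pics/a1.png",c["image"])
print(parts(c))
E
```

```text
(array([ 0.4375, -0.1012,  0.0603,  0.0343,  1.2847]), 0.0431, array([292., 236.]))
[[-0.001 -0.946 -0.325  0.086]
 [ 1.    -0.001 -0.     0.   ]
 [ 0.    -0.325  0.946 -0.146]
 [ 0.     0.     0.     1.   ]]
gripped t=5.6 p [ 0.438 -0.101  0.008] w 0.0341 gf 30.0 F [-0.5  0.4  4.8]
lifted t=6.9 p [ 0.437 -0.101  0.238] w 0.0339 gf 30.0 F [ 0.1 -0.1 -1.5]
above t=8.3 p [0.522 0.262 0.24 ] w 0.0337 gf 30.0 F [-0.6  0.4 -1.6]
down t=10.3 p [0.523 0.263 0.037] w 0.0337 gf 30.0 F [ 0.5 -0.4 -1.4]
released t=11.9 p [0.521 0.263 0.238] w 0.0500 gf 0.0 F [-0.3 -0.8 -0.5]
{'module': [(array([6.0110e-01, 1.2000e-03, 5.1700e-02, 4.1500e-02, 1.4856e+00]), 0.0599, array([255., 174.])), (array([ 0.4374,  0.0856,  0.0523,  0.0417, -1.5122]), 0.06, array([221., 234.]))], 'strip': [(array([0.601 , 0.103 , 0.0604, 0.0339, 1.4217]), 0.0435, array([218., 174.]))]}
```

```bash
python3 - <<'E'
from act import *
o=parts()['strip'][0];print(o)
if pick(o,.034,.008):
    place(.522,.363,np.pi/2,.036,.034)
manip.move_pose([.42,.1,TZ+.05],down(0.2))
c=cams.capture("top");cv2.imwrite("pics/a2.png",cv2.resize(c["image"][60:280,60:440],None,fx=2,fy=2))
print(parts(c))
E
```

```text
(array([0.6008, 0.1029, 0.06  , 0.0343, 1.4361]), 0.0435, array([218., 174.]))
gripped t=15.5 p [0.601 0.103 0.008] w 0.0337 gf 30.0 F [-0.9 -0.9  3. ]
lifted t=16.8 p [0.6   0.103 0.238] w 0.0338 gf 30.0 F [ 0.1  0.  -1. ]
above t=17.9 p [0.522 0.362 0.239] w 0.0342 gf 30.0 F [-0.2  0.2  0.1]
down t=20.0 p [0.523 0.363 0.037] w 0.0338 gf 30.0 F [-0.1  0.1 -1.3]
released t=21.6 p [0.521 0.362 0.238] w 0.0499 gf 0.0 F [-0.7 -0.2 -0.1]
{'module': [(array([6.0070e-01, 1.4000e-03, 5.1500e-02, 4.0800e-02, 1.4879e+00]), 0.0597, array([255., 174.]))], 'strip': []}
```

View pics/a2.png

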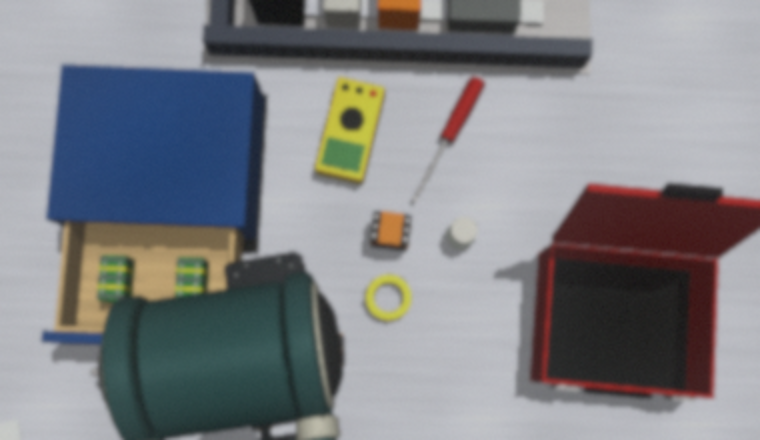

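Both strips are in the drawer at crop pixels (115,278) and (190,276). One module is at (392,230) and the other is hidden by the arm. The next step is the modules.

```bash
cat >> act.py <<'E'
def slot(k):
    c,s=np.cos(CYAW),np.sin(CYAW);return CASE+np.array([[c,-s],[s,c]])@np.array(SLOT[k])
E
python3 - <<'E'
from act import *
def see(): return max(parts()['module'],key=lambda o:o[0][0])
o=see();print(o)
if pick(o,.042,.021):
    place(*slot('m0'),CYAW+np.pi/2,.029,.042,via=(.43,-.12))
manip.move_pose([.40,-.25,TZ+.05],down(-.5))
c=cams.capture("top");p=parts(c)['module'];print(p)
if len(p)==1 and pick(p[0],.042,.021):
    place(*slot('m1'),CYAW+np.pi/2,.029,.042,via=(.43,-.12))
manip.move_pose([.40,.0,TZ+.1],down(0))
c=cams.capture("top");cv2.imwrite("pics/a3.png",cv2.resize(c["image"][60:280,60:440],None,fx=2,fy=2))
print(parts(c)); say("end")
E
```

```text
(array([6.0070e-01, 1.3000e-03, 5.1800e-02, 4.1000e-02, 1.4873e+00]), 0.0597, array([255., 174.]))
gripped t=25.9 p [0.601 0.001 0.021] w 0.0417 gf 30.0 F [-0.6  0.6  2.7]
lifted t=27.2 p [0.6   0.001 0.238] w 0.0417 gf 30.0 F [ 0.8 -0.6 -2.3]
above t=29.2 p [ 0.522 -0.31   0.239] w 0.0420 gf 30.0 F [-0.5 -0.5 -2.6]
down t=31.3 p [ 0.523 -0.312  0.03 ] w 0.0419 gf 30.0 F [ 0.4 -0.5 -2.6]
released t=32.9 p [ 0.521 -0.311  0.238] w 0.0579 gf 0.0 F [ 0.1 -0.2 -0.2]
[(array([ 0.4377,  0.0856,  0.0523,  0.0415, -1.5293]), 0.0598, array([221., 234.]))]
gripped t=37.5 p [0.438 0.086 0.021] w 0.0417 gf 29.9 F [-2.5  0.3  3.7]
lifted t=38.7 p [0.437 0.085 0.238] w 0.0416 gf 29.9 F [ 0.3  0.6 -1.8]
above t=40.6 p [ 0.439 -0.305  0.24 ] w 0.0421 gf 29.9 F [-0.5  0.  -2.7]
down t=42.7 p [ 0.44  -0.307  0.03 ] w 0.0416 gf 29.9 F [ 0.2  0.5 -1.9]
released t=44.4 p [ 0.438 -0.306  0.238] w 0.0579 gf 0.0 F [0.1 0.4 0.4]
{'module': [], 'strip': []}
end t=45.6 p [ 0.4   -0.001  0.339] w 0.0580 gf 0.0 F [-0.5  0.1  0.3]
```

View pics/a3.png

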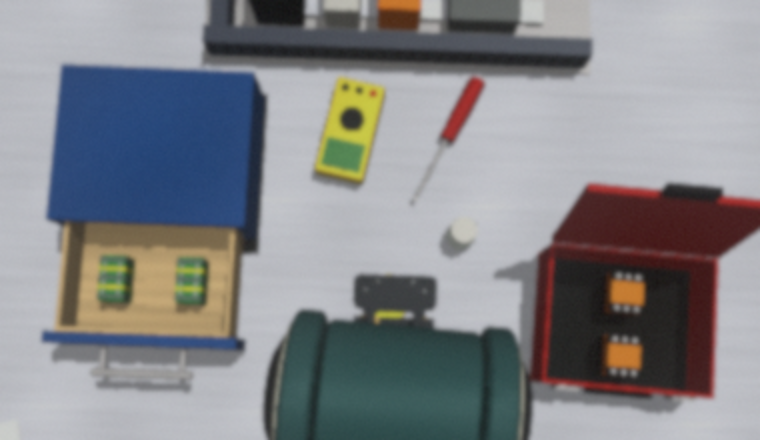

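Both modules are in the case at (627,292) and (624,355), and both strips are in the drawer. I'll shut the drawer next.

```bash
python3 - <<'E'
from act import *
manip.set_gripper(0,30)
x0,y=.365,.312
manip.move_pose([x0,y,.15],down(np.pi/2)); manip.move_linear([x0,y,.052],.12); say("at")
manip.move_linear([.49,y,.052],.06); s=say("pushed")
x=.49
while x<.56:
    x+=.004; manip.move_linear([x,y,.052],.04); F=manip.state()["contact_force"]
    if abs(F[0])>12: break
say("stop"); 
manip.move_linear([x-.04,y,.052],.1); manip.move_linear([x-.04,y,.2],.2)
manip.move_pose([.40,-.05,.3],down(0))
c=cams.capture("top");cv2.imwrite("pics/a4.png",cv2.resize(c["image"][60:280,60:440],None,fx=2,fy=2)); say("end")
E
```

```text
at t=48.9 p [0.366 0.312 0.053] w 0.0003 gf 0.0 F [-0.2 -0.6  0.1]
pushed t=51.1 p [0.49  0.312 0.052] w 0.0002 gf 0.3 F [-0.3 -0.6  0.2]
stop t=53.6 p [0.523 0.312 0.052] w 0.0006 gf 10.5 F [-20.8   0.8  14.7]
end t=56.6 p [ 0.4   -0.049  0.299] w 0.0003 gf 0.0 F [0.4 0.1 1.1]
```

View pics/a4.png

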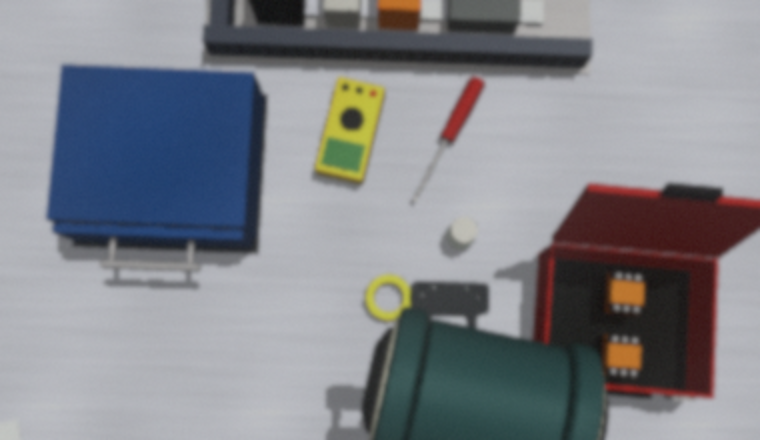

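The drawer is shut, with no gap left at (150,230). Next is the lid: I'll push it from behind its outer face with shut fingers, along an arc about the hinge.

```bash
cat > lid.py <<'E'
from act import *
d=np.array([np.cos(CYAW),np.sin(CYAW)]);H=CASE+.09*d
def at(th,r=.165,off=.0):
    u=np.array([-np.cos(th),np.sin(th)]);n=np.array([np.sin(th),np.cos(th)])
    q=r*u+(.010+.009*max(np.sin(th),0)+off)*n
    return [*(H+q[0]*d),.085+q[1]]
E
python3 - <<'E'
from lid import *
a=near(CYAW+np.pi/2,*H); p=at(1.8,off=.045);print(p,H)
manip.move_pose([.42,-.25,.40],down(a)); manip.move_pose([p[0],p[1],.40],down(a))
manip.move_linear(p,.15); say("behind")
for th in np.arange(1.8,-.01,-.1):
    manip.move_linear(at(th),.08); s=manip.state();F=s["contact_force"];print(round(th,2),np.round(F,1),end=" ")
    if np.linalg.norm(F)>18: break
say("\nend")
c=cams.capture("scene");cv2.imwrite("pics/a5.png",c["image"])
E
```

```text
[np.float64(0.6782211118083675), np.float64(-0.3212467643114055), np.float64(0.2311974018919556)] [ 0.57882708 -0.31507643]
behind t=60.0 p [ 0.679 -0.322  0.233] w 0.0002 gf 0.0 F [-0.  -0.7 -0.5]
1.8 [-0.7 -0.4  0.8] 1.7 [-0.6  0.9  1. ] 1.6 [-0.2  0.2 -0.2] 1.5 [ 0.6 -0.2 -0.7] 1.4 [-0.  -0.5 -0.2] 1.3 [-0.4 -0.4 -0.2] 1.2 [ 0.4  0.2 -0.9] 1.1 [-0.2  0.4  0.3] 1.0 [-0.2 -0.1 -0. ] 0.9 [ 0.  -0.4  0.3] 0.8 [-0.8  0.2  0.9] 0.7 [-0.1  0.3  0.9] 0.6 [-0.1 -1.   0.7] 0.5 [ 0.1  0.1 -0.1] 0.4 [-0.4 -0.7  1.5] 0.3 [ 0.4 -1.  -0.1] 0.2 [ 0.1 -1.1 -0.3] 0.1 [-0.6  0.2  0.1] -0.0 [0.  0.3 6.2] 
end t=67.3 p [ 0.415 -0.306  0.096] w 0.0002 gf 3.0 F [0.  0.3 6.2]
```

View pics/a5.png

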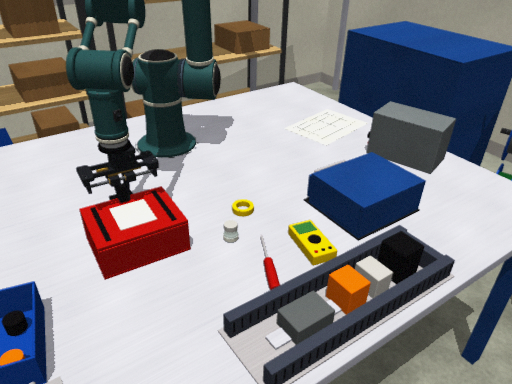

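The lid at (135,220) is down and looks flat. I'll press it a little more, back off, and check the lid and drawer by depth.

```bash
python3 - <<'E'
from lid import *
p=np.array(at(0))
for k in range(6):
    p[2]-=.001; manip.move_linear(p,.02); F=manip.state()["contact_force"]
    if F[2]>14: break
say("press"); p[2]=.3; manip.move_linear(p,.12); manip.move_pose([.38,-.05,.35],down(0)); manip.dwell(.3)
c=cams.capture("top");P=cloud(c);X,Y,Z=P[...,0],P[...,1],P[...,2]
h=cv2.cvtColor(c["image"],cv2.COLOR_BGR2HSV)
ok=lambda x0,x1,y0,y1:(X>x0)&(X<x1)&(Y>y0)&(Y<y1)&(c["z_map"]>0)
for x in (.42,.46,.50,.54,.565): b=ok(x-.012,x+.012,-.39,-.24); print("lid z",x,b.sum(),np.median(Z[b]).round(4))
for x in np.arange(.51,.64,.008): b=ok(x-.004,x+.004,.27,.36); print(round(x,3),np.percentile(Z[b],[5,50,95]).round(3))
cv2.imwrite("pics/a6.png",cv2.resize(c["image"][60:280,60:440],None,fx=2,fy=2)); print(parts(c)); say("end")
E
```

```text
press t=67.8 p [ 0.415 -0.306  0.096] w 0.0003 gf 9.1 F [-4.7  2.9 18.5]
lid z 0.42 567 0.0963
lid z 0.46 563 0.0965
lid z 0.5 557 0.0966
lid z 0.54 538 0.0961
lid z 0.565 502 0.0959
0.51 [-0.003  0.     0.004]
0.518 [-0.003  0.001  0.004]
0.526 [-0.003  0.001  0.004]
0.534 [-0.002  0.003  0.073]
0.542 [-0.001  0.07   0.075]
0.55 [-0.001  0.002  0.04 ]
0.558 [-0.002  0.001  0.004]
0.566 [-0.002  0.001  0.004]
0.574 [0.002 0.051 0.093]
0.582 [0.089 0.092 0.095]
0.59 [0.084 0.1   0.107]
0.598 [0.102 0.105 0.107]
0.606 [0.102 0.105 0.108]
0.614 [0.102 0.105 0.108]
0.622 [0.102 0.104 0.107]
0.63 [0.102 0.105 0.108]
0.638 [0.102 0.105 0.107]
{'module': [], 'strip': []}
end t=71.1 p [ 0.38  -0.051  0.35 ] w 0.0003 gf 0.0 F [ 0.2 -0.2 -0.9]
```

View pics/a6.png

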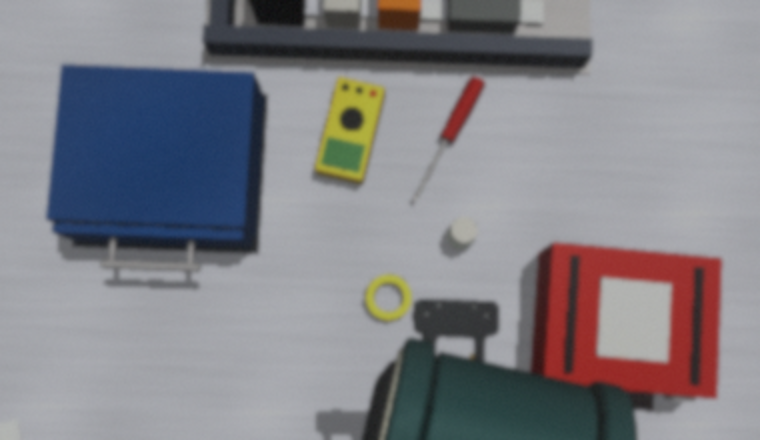

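The lid is level at 96 mm along its whole length. The drawer front meets the cabinet with no gap, and the jar, tape, screwdriver and meter haven't moved. Handing in.

```bash
python3 -c "
from cell import order
print(order.close_job())"
```

```text
the job is handed in; nothing more can be done
None
```

I handed the job in at about 71 s of robot time: both contactor modules are in the closed red case, both terminal blocks are in the shut drawer, and I left the jar, tape roll, screwdriver and multimeter where they lay.

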